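# Bring the right grommet die under the press's ram and hold it on its click

## Task

I am about to set grommets of the size in the open tin that stands in the round tin holder at the foot of the hand press. Take the black knob of the press's die slide, push the slide in until the die for that size clicks into its ball detent under the ram (dies for smaller grommets click first on the way in), and finish with the fingers still holding the knob and the slide resting in that notch, because I pull the lever while you hold it. Do not disturb the tins or anything else on the bench.

Things in the scene. Friction and masses are not known exactly. Their poses are not given: they have to be found in the camera images.
- die_slide (a joint): Travel of the die slide on its straight bed, m: 0 = fully out, 0.140 = end stop; grows as the knob is pushed to the ram, along -y of press. Starts out, at 0 to 0.018. Notch centres, each with its die exactly under the ram: small die 0.030, medium 0.076, large 0.122. Sliding takes about 2 N; a notch resists leaving with 8 to 11 N, so unwanted notches can be pushed through.
- plunger (a point): The detent: tip of a 10 mm spring ball in the slide bed's front guide, level with the ram (press frame x = -0.023, y = 0, z = 0.038; does not move). The slide's front edge has a 7 mm wide notch beside each die. The ball starts to drop in 3.5 mm before a notch's centre and draws the slide in, then resists both ways.
- die_medium (a point): Top centre of the middle die, 64 mm above the table, riding on the slide. Three upright round steel dies stand in a row along the slide, 46 mm apart: small (18 mm across) leads and reaches the ram first, then medium (28 mm), then large (38 mm), nearest the knob. At travel 0 this point is at y = 0.076 in the press frame.
- knob (a point): Centre of the upright black cylindrical knob at the slide's outer end: 24 mm in diameter, 40 mm tall, from 58 to 98 mm above the table. Below it the slide's draw bar, 24 mm wide, top 44 mm above the table. In the press frame: x = 0, y = 0.257 minus the travel, z = 0.078. Free all round, to be gripped from above, fingers closing along or across the slide.
- press: Grey C-frame hand press bolted to the bench; origin on the table below the ram. z up; y along the slide bed from ram to knob; x from ram to the column behind. Base 235 x 150 x 20 mm; bed 71 mm wide, 46 high, y = -0.155 to 0.170. Ram, throat arm and column stand within 30 mm of y = 0, x = -0.03 to 0.135, up to 305 mm high; lever up to 460 mm at x = 0.17.
- tin_holder (a point): Centre of the floor (3 mm above the table) of the round dished tin holder, 86 mm across with a 9 mm rim, fixed at the front foot of the press at x = -0.155, y = -0.11 in the press frame. One of the three tins stands in it; the other two stand in the wooden stock tray at the left.
- tin_small: Open round aluminium tin, 72 mm across and 22 mm high, full of small brass grommets (11 mm flanges; 19 seen). Origin at the centre of its underside. Which tin stands in the holder changes. Not to be moved.
- tin_medium: The like tin full of medium brass grommets (22 mm flanges; 7 seen). Origin at the centre of its underside.
- tin_large: The like tin of large brass grommets (31 mm flanges; 3 seen). Origin at the centre of its underside.
- hammer: Setting hammer, 240 mm, lying behind the draw bar. A bystander, to be left alone.
- screwdriver: Screwdriver, 170 mm, lying in front of the draw bar. A bystander, to be left alone.
- spool: Thread spool, 44 mm across, 60 mm high. A bystander, to be left alone.
- glue: White glue bottle, 54 mm across, 150 mm high. A bystander, to be left alone.
- brush_pot: Terracotta pot of brushes, 76 mm across, about 220 mm high. A bystander, to be left alone.
- tape_measure: Tape measure, 66 x 64 x 34 mm. A bystander, to be left alone.
- shears: Shears, about 240 mm long, lying flat. A bystander, to be left alone.

How it is judged (in metres and radians):
At the end, for the whole second after the job is handed in: The die for the grommets in the tin holder is under the ram: the slide rests within 2 mm of that die's notch, at a standstill, and the fingers still hold the knob (more than 2 N of contact, knob between the fingers, its centre within 25 mm of the grasp point). The tins are where they were (((horizontal distance between tin_small and tin_holder below 0.02 m and value of joint die_slide between 0.028 and 0.032 m) or (horizontal distance between tin_medium and tin_holder below 0.02 m and value of joint die_slide between 0.074 and 0.078 m) or (horizontal distance between tin_large and tin_holder below 0.02 m and value of joint die_slide between 0.12 and 0.124 m)) and velocity of joint die_slide between -0.005 and 0.005 m/s and contact force between the fingers and die_slide above 2 N and distance between the grasp point and knob below 0.025 m); the arm keeps its last pose, push and grip.
It fails at once if a tin is pushed about (more than 15 mm) (distance of any of tin_small, tin_medium, tin_large from where it was at the start of the episode above 0.015 m).
It fails at once if another thing on the bench is pushed about (more than 30 mm) (distance of any of hammer, screwdriver, spool, glue, brush_pot, tape_measure, shears from where it was at the start of the episode above 0.03 m).
It also fails if it takes over 35 s, if anything falls off the work surface, if the arm or the gripper's body presses on something with over 40 N, if the wrist force passes 120 N, or if a joint passes its speed limit or range.

## Robot

A 6-joint arm with a two-finger parallel gripper is mounted at the origin on the work surface. World frame = base frame: x ahead of the robot, y to its left, z up, the work surface at z = 0. Lengths are in mm, angles in rad, forces in N, time in s.
With the tool pointing down it reaches from about 400 to 925 mm from the base axis. Payload 12.5 kg.
Tool frame: the origin (TCP) lies at the centre of the arm's flange, where the gripper is bolted on; the fingertips stand 190 mm ahead of it and the grasp point (between the pads) lies 171 mm ahead of it; z points along the fingers, y is the line along which they close (so a half turn about z gives the same grasp; the last joint's range is limited). The gripper opens to 95 mm and grips with 3 to 60 N. Pads are 20 mm wide; open, the fingers measure 119 mm over their backs; the gripper's body (75 mm by 180 mm) begins 59 mm behind the grasp point.
Start: joints at [1.179, 0.491, 1.559, -0, 1.092, -0.106], TCP at [176.179, 599.655, 404.761] pointing down, gripper open.
Joint ranges: [-3.1, 3.1], [-0.84, 2.19], [0.05, 2.79], [-1.13, 4.28], [0.06, 2.93], [-2.69, 2.69]. Speed limits (rad/s): [2.22, 2.22, 2.79, 3.14, 3.14, 3.14].

## Interface

Orientations are given as [roll, pitch, yaw] about the fixed x, y, z axes, in that order (R = Rz(yaw) Ry(pitch) Rx(roll)).
In Python, from cell import env, read_camera, search_frame, cut_out gives the robot as it stands. The module is installed in compiled form; this text tells all that it offers.
- The arm moves only by the tool move_arm, never from a script. Its argument "commands" is a list of rows, each a list of 3 entries, a list of its own where there are three numbers: the shift along the world's x, y, z normalised to -1 to 1, where 1 is 0.03 m, then the turn about the world's z normalised to -1 to 1, where 1 is 0.08 rad, then the opening, from -1 (shut) to 1 (fully open), so that 0 is half open. A call has 1 to 20 rows; each row shifts and turns the commanded pose from where the row before left it; what a row does not reach is not made up. A row lasts 1/12 s, in which the tool goes at most 41.7 mm and 7.16 degrees, less where a joint would pass 70% of its speed; a pose out of reach is approached as far as the arm can. A call with a number of a shift or a turn outside -1 to 1 is refused whole. A call with a gripper value outside its range is refused whole. The fingers move at their own pace and stop on an object; the grip force is fixed at half the most. Time passes only in rows, so rows that do not move let the fingers close. It gives the time, the measured TCP pose, the force, the opening and the grip force at its end, in the units of the state.
- env.state(): the state, without advancing time (a new reading comes with each control period).
- read_camera(name): name is "scene" or "top" or "wrist"; returns a dict with "image" (400x640x3 uint8, red, green, blue), "fx", "fy", "cx", "cy" (pixels), "rvec" (rotation vector, rad) and "tvec" (3), from world to camera coordinates, as OpenCV has them. Camera axes: x right, y down, z forward; pixel columns grow to the right and rows downward; lengths in mm; the calibration is good to about 2 mm. A picture is of the moment at which its call begins. There is no depth.
- env.job_done(): hands the job in; it is judged then, once.
Trained networks look in a picture, given as the dict that the camera call returned (one of the last four; its "shot" number tells which), for a name from the list of things; names that differ only in an ending like _2 or _b are one class to them, and where a whole thing is asked for, a point or a joint stands for the part that bears it (a point fixed in the world has none). Each returns a list of dicts, best first, with "confidence" (0 to 1); they miss things now and then, are a little off and sometimes report something else, mostly with a low value. They report only what shows in the picture. A call takes as long as a camera call.
- search_frame(thing, picture): "at" ([column, row] in pixels, amid what is visible of it).
- cut_out(thing, picture): "region" (400x640 bool, what is visible of it) and "at" ([column, row] in pixels, amid what is visible of it).
The state is a dict: "t": time; "joints": joint angles; "qvel": joint speeds; "tau": joint torques, N m; "eef_pos": TCP position; "tcp_rot": TCP orientation; "ft_force": force on the tool from outside, world axes, zero at the start; "moment": the same for the moment, N m; "opening": opening from 0.0 (shut) to 1.0 (fully open); "grip_force": force on a finger pad.
Only numpy, scipy, OpenCV 4.12 (cv2) and the standard library are available. Lean on these libraries where they do the work, as an engineer would, in place of code of your own. Each camera call takes 0.05 s, during which the arm holds its last target. There are 200 camera calls.

## Working session

There is one attempt and no reset: what is moved stays moved. The work goes in short steps, Python scripts to look and compute and a tool call to move; the robot and the scene stay as the last step left them, time stands still between calls to the robot, and variables do not carry over. Pictures are saved under pics/ and viewed, at most 10 in all, crops included, and the job is handed in when it is done.

Besides the shell and the picture viewer there is one more tool, called after "Call:" as name([rows], argument=value, ...), one row to a line, values as JSON. move_arm: Moves the arm, as the interface text tells. Its arguments: {"type":"object","properties":{"commands":{"type":"array","items":{"type":"array"}}},"required":["commands"]}

```bash
mkdir -p pics; cat > h.py <<'E'
import numpy as np,cv2
from cell import env, read_camera, search_frame, cut_out
def ray(p,uv):
    R=cv2.Rodrigues(np.array(p["rvec"],float))[0];t=np.array(p["tvec"],float).ravel()
    d=R.T@np.array([(uv[0]-p["cx"])/p["fx"],(uv[1]-p["cy"])/p["fy"],1.]);return -R.T@t,d
def atz(p,uv,z):
    c,d=ray(p,uv);return c+d*(z-c[2])/d[2]
def proj(p,X):
    K=np.array([[p["fx"],0,p["cx"]],[0,p["fy"],p["cy"]],[0,0,1.]])
    return cv2.projectPoints(np.array([X],float),np.array(p["rvec"],float),np.array(p["tvec"],float),K,None)[0].ravel()
def save(p,n,im=None): cv2.imwrite("pics/"+n,cv2.cvtColor(p["image"] if im is None else im,cv2.COLOR_RGB2BGR))
E
python3 - <<'E'
from h import *
P={n:read_camera(n) for n in("scene","top")}
for n,p in P.items():
    save(p,n+"0.png"); c,_=ray(p,(320,200));print(n,c.round())
    for t,z in(("knob",78),("die_medium",50),("tin_small",15),("tin_medium",15),("tin_large",15),("die_slide",50),("press",100),("plunger",38),("tin_holder",3)):
        for r in search_frame(t,p)[:3]: print(n,t,np.round(r["at"]),round(r["confidence"],2),atz(p,r["at"],z).round())
print(env.state())
E
```

```text
scene [1530. -734. 1016.]
scene knob [301. 197.] 0.81 [528. -76.  78.]
scene die_medium [325. 187.] 0.92 [501.  54.  50.]
scene tin_small [244. 211.] 0.69 [ 397. -250.   15.]
scene tin_small [273. 243.] 0.65 [ 610. -256.   15.]
scene tin_small [303. 202.] 0.51 [488. -41.  15.]
scene tin_large [390. 159.] 0.65 [472. 441.  15.]
scene die_slide [303. 199.] 0.75 [512. -57.  50.]
scene press [302. 198.] 0.63 [555. -89. 100.]
scene press [207. 272.] 0.61 [ 674. -513.  100.]
scene plunger [305. 201.] 0.84 [511. -50.  38.]
scene tin_holder [302. 199.] 0.89 [457. -28.   3.]
top [ 513.   -6. 1113.]
top knob [316. 227.] 0.64 [499.  -4.  78.]
top die_medium [315. 225.] 0.56 [504.  -0.  50.]
top tin_small [402. 255.] 0.78 [ 405. -264.   15.]
top tin_small [317. 229.] 0.59 [490.  -6.  15.]
top tin_small [177. 234.] 0.26 [486. 415.  15.]
top tin_medium [146. 244.] 0.72 [458. 508.  15.]
top tin_large [176. 233.] 0.61 [488. 419.  15.]
top die_slide [320. 228.] 0.96 [494. -16.  50.]
top press [351. 209.] 0.59 [ 546. -104.  100.]
top plunger [355. 211.] 0.78 [ 541. -122.   38.]
top tin_holder [352. 213.] 0.64 [ 536. -117.    3.]
{'t': 1.0, 'joints': array([ 1.17941985e+00,  4.90885876e-01,  1.55890921e+00, -4.23278938e-05,
        1.09170182e+00, -1.05591216e-01]), 'qvel': array([-0.00129058,  0.00120219,  0.00099574,  0.00081656, -0.00182865,
        0.00071245]), 'tau': array([ 8.40338944e-04, -6.12462115e+01, -2.58435273e+01,  6.91953558e-02,
        4.43810213e-02,  1.43844557e-05]), 'eef_pos': array([176.16781475, 599.65157286, 404.7665439 ]), 'tcp_rot': array([3.14150139e+00, 4.74466622e-05, 2.85582690e+00]), 'ft_force': array([ 0.31577565, -0.18494547,  0.83701272]), 'moment': array([ 0.01574881,  0.04136301, -0.01390077]), 'grip_force': 0.0, 'opening': 0.998503565314477}
```

```bash
ls pics
```

```text
scene0.png
top0.png
```

View pics/scene0.png

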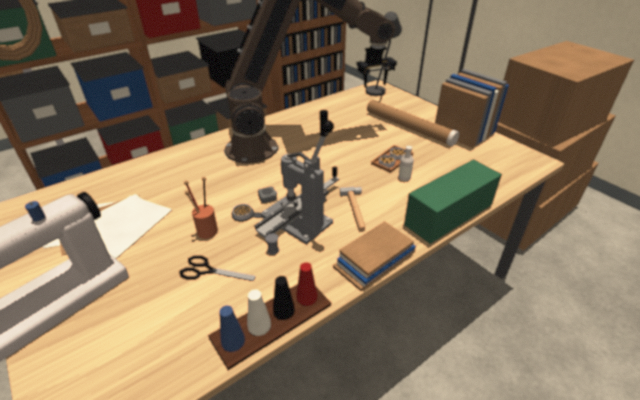

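View pics/top0.png

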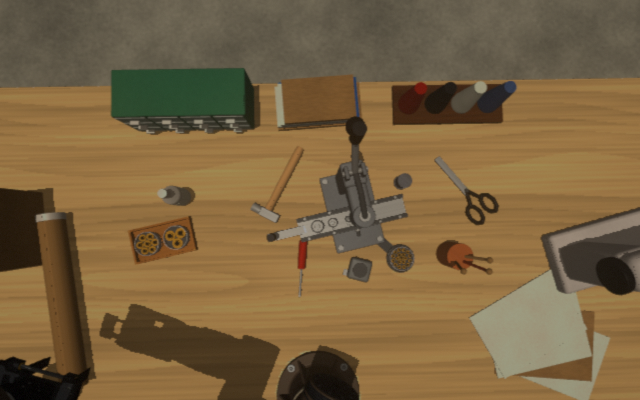

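```bash
python3 - <<'E'
from h import *
p=read_camera("top"); I=p["image"]
a=cv2.resize(I[190:280,250:420],(800,424),interpolation=cv2.INTER_CUBIC)
b=cv2.resize(I[215:265,125:205],(266,166),interpolation=cv2.INTER_CUBIC)
m=np.zeros((600,800,3),np.uint8);m[:424]=a;m[430:596,:266]=b
m[430:596,300:500]=cv2.resize(I[236:278,376:426],(200,166),interpolation=cv2.INTER_CUBIC)
save(p,"crop1.png",m)
print("knob",atz(p,(272,237),98),"tin",atz(p,(400,257),22),"dies",atz(p,(317,226),64))
E
```

```text
knob [472.65743867 119.32185029  98.        ] tin [ 401.09885988 -255.15489494   22.        ] dies [500.21394965  -7.09148823  64.        ]
```

View pics/crop1.png

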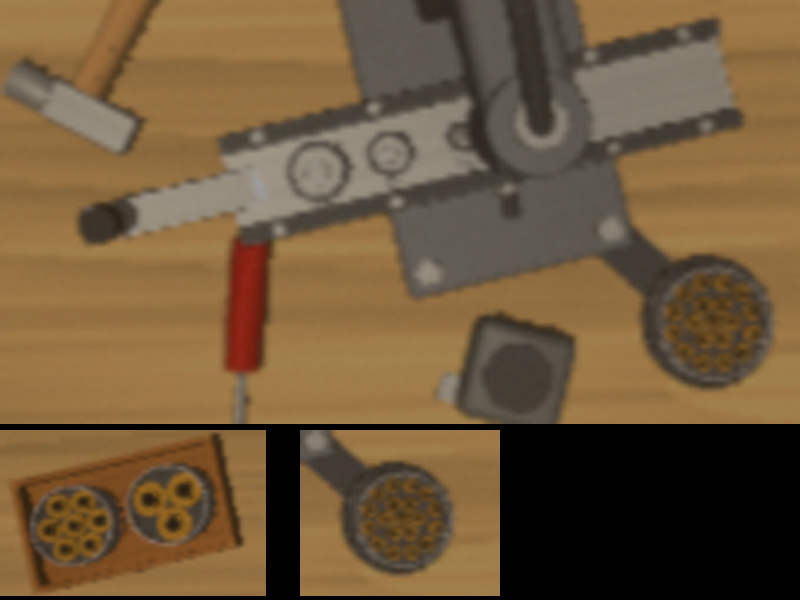

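```bash
cat > fit.py <<'E'
from h import *
from scipy.optimize import least_squares
p=read_camera("top")
# press coords, moving?, crop px
O=[((0,257,98),1,(101,222)),((0,122,64),1,(320,170)),((0,76,64),1,(391,153)),((-155,-110,25),0,(708,321)),
((35.5,-155,46),0,(718,20)),((-35.5,-155,46),0,(740,123)),((35.5,170,46),0,(220,142)),((-35.5,170,46),0,(243,240))]
def W(q,X,m):
    c,s=np.cos(q[2]),np.sin(q[2]);x,y=X[0],X[1]-m*q[3]
    return np.array([q[0]+c*x-s*y,q[1]+s*x+c*y,X[2]])
def f(q): return np.concatenate([proj(p,W(q,X,m))-[250+(u+.5)/800*170-.5,190+(v+.5)/424*90-.5] for X,m,(u,v) in O])
r=least_squares(f,[540,-120,.2,9],loss="soft_l1")
print(r.x,np.round(r.fun.reshape(-1,2),2))
print("knob",W(r.x,(0,257,78),1),"axis -y:",np.sin(r.x[2]),-np.cos(r.x[2]))
s=env.state();print(s["eef_pos"],s["tcp_rot"],s["t"])
E
python3 fit.py
```

```text
[ 5.25166315e+02 -1.17428665e+02  2.13495493e-01  1.09378668e+01] [[-0.41  0.17]
 [ 0.   -0.2 ]
 [ 0.34 -0.28]
 [ 1.09  0.71]
 [-0.26 -0.95]
 [ 0.86  0.44]
 [-1.01 -1.38]
 [-0.35  1.32]]
knob [473.03132953 123.04693993  78.        ] axis -y: 0.21187732002909762 -0.9772962709727728
[176.18523874 599.65620906 404.76912976] [ 3.14146600e+00 -3.52417680e-06  2.85574753e+00] 1.1
```

Call:
move_arm([
  [[0.55,-0.88,0],0.35,1],
  [[0.55,-0.88,0],0.35,1],
  [[0.55,-0.88,0],0.35,1],
  [[0.55,-0.88,0],0.35,1],
  [[0.55,-0.88,0],0.35,1],
  [[0.55,-0.88,0],0.35,1],
  [[0.55,-0.88,0],0.35,1],
  [[0.55,-0.88,0],0.35,1],
  [[0.55,-0.88,0],0.35,1],
  [[0.55,-0.88,0],0.35,1],
  [[0.55,-0.88,0],0.35,1],
  [[0.55,-0.88,0],0.35,1],
  [[0.55,-0.88,0],0.35,1],
  [[0.55,-0.88,-0.3],0.35,1],
  [[0.55,-0.88,-0.3],0.35,1],
  [[0.55,-0.88,-0.3],0.35,1],
  [[0.55,-0.88,-0.3],0.35,1],
  [[0.55,-0.88,-0.3],0.3,1],
  [[0,0,0],0,1],
  [[0,0,0],0,1],
])

```text
t: 2.77
eef_pos: [473.7, 123.3, 359.3]
tcp_rot: [3.141, -0.001, -2.93]
ft_force: [-0.2, -0.1, 1.1]
opening: 1.001
grip_force: 0.0
```

```bash
python3 - <<'E'
from h import *
p=read_camera("wrist");save(p,"w1.png")
s=env.state();print(s["eef_pos"],s["tcp_rot"],s["ft_force"])
print("pred",proj(p,(473,123,98)))
for r in search_frame("knob",p)[:3]: print(r["at"],r["confidence"],atz(p,r["at"],78))
E
```

```text
[473.23645381 124.17864335 359.66510889] [ 3.14132679e+00 -4.84918195e-04 -2.92912254e+00] [-0.00145045  0.74400151 -0.14240427]
pred [315.97281153 209.25953837]
[170.0, 193.0] 0.98 [490.92345346  -3.85655849  78.        ]
[627.3, 241.9] 0.45 [449.55423885 409.4230952   78.        ]
```

View pics/w1.png

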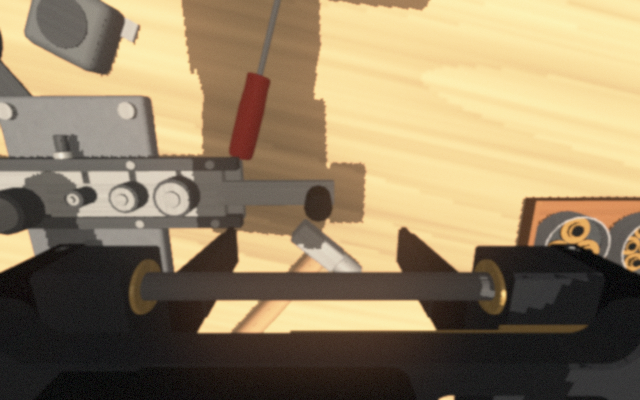

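Call:
move_arm([
  [[0,0,-0.6],0,1],
  [[0,0,-0.6],0,1],
  [[0,0,-0.6],0,1],
  [[0,0,-0.6],0,1],
  [[0,0,-0.6],0,1],
  [[0,0,-0.5],0,1],
  [[0,0,0],0,1],
  [[0,0,0],0,-1],
  [[0,0,0],0,-1],
  [[0,0,0],0,-1],
  [[0,0,0],0,-1],
  [[0,0,0],0,-1],
  [[0,0,0],0,-1],
  [[0,0,0],0,-1],
  [[0,0,0],0,-1],
  [[0,0,0],0,-1],
  [[0,0,0],0,-1],
])

```text
t: 4.28
eef_pos: [473.2, 124.4, 254.7]
tcp_rot: [3.141, -0.0, -2.927]
ft_force: [-0.3, -0.4, 0.0]
opening: 0.357
grip_force: 0.0
```

```bash
python3 - <<'E'
from h import *
p=read_camera("wrist");save(p,"w2.png")
s=env.state();print(s["eef_pos"],s["tcp_rot"],s["ft_force"],s["opening"],s["grip_force"])
E
```

```text
[473.19320798 124.42383368 254.71672651] [ 3.14149877e+00 -8.99679540e-05 -2.92745513e+00] [0.8246371  1.44037314 0.47704291] 0.3149055449998489 0.0
```

View pics/w2.png

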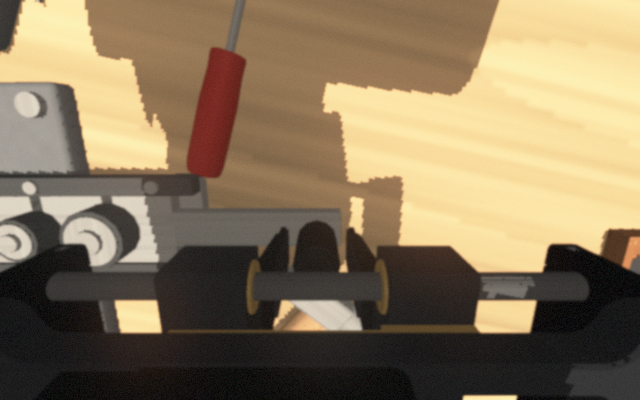

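The knob (about 317,245) sits between the closing fingers (280 and 358). I keep closing.

Call:
move_arm([
  [[0,0,0],0,-1],
  [[0,0,0],0,-1],
  [[0,0,0],0,-1],
  [[0,0,0],0,-1],
  [[0,0,0],0,-1],
  [[0,0,0],0,-1],
])

```text
t: 4.83
eef_pos: [473.2, 124.4, 254.7]
tcp_rot: [3.142, -0.0, -2.927]
ft_force: [0.9, -0.3, 0.1]
opening: 0.25
grip_force: 30.0
```

Call:
move_arm([
  [[0.021,-0.098,0],0,-1],
  [[0.021,-0.098,0],0,-1],
  [[0.021,-0.098,0],0,-1],
  [[0.021,-0.098,0],0,-1],
  [[0,0,0],0,-1],
  [[0,0,0],0,-1],
])

```text
t: 5.33
eef_pos: [475.8, 112.2, 254.7]
tcp_rot: [-3.141, 0.0, -2.928]
ft_force: [0.6, -4.0, -1.4]
opening: 0.25
grip_force: 30.0
```

Call:
move_arm([
  [[0.014,-0.065,0],0,-1],
  [[0,0,0],0,-1],
  [[0,0,0],0,-1],
])

```text
t: 5.58
eef_pos: [476.2, 110.6, 254.8]
tcp_rot: [-3.141, 0.0, -2.927]
ft_force: [1.6, -1.0, -2.6]
opening: 0.247
grip_force: 30.0
```

Call:
move_arm([
  [[0.014,-0.065,0],0,-1],
  [[0,0,0],0,-1],
  [[0,0,0],0,-1],
])

```text
t: 5.83
eef_pos: [476.6, 108.7, 254.8]
tcp_rot: [-3.142, 0.0, -2.927]
ft_force: [1.4, -1.1, -1.8]
opening: 0.248
grip_force: 30.0
```

```bash
cat > st.py <<'E'
from h import *
F=[]
for i in range(3): read_camera("top"); s=env.state(); F.append(s["ft_force"])
F=np.array(F);a=np.array([.2119,-.9773]);d=s["eef_pos"][:2]-[525.17,-117.43]
print(s["t"],s["eef_pos"].round(2),"travel",257+d@a,"Fpush",(-F[:,:2]@a).round(1),s["opening"],s["grip_force"])
E
python3 st.py
```

```text
5.9833 [476.6  108.7  254.77] travel 25.712029457131052 Fpush [-1.5 -1.9 -1.7] 0.24659712089293917 29.999585151672363
```

Call:
move_arm([
  [[0.014,-0.065,0],0,-1],
  [[0,0,0],0,-1],
  [[0,0,0],0,-1],
])

```text
t: 6.23
eef_pos: [477.0, 106.7, 254.7]
tcp_rot: [-3.142, 0.0, -2.927]
ft_force: [1.9, -2.8, -2.5]
opening: 0.245
grip_force: 30.0
```

```bash
python3 st.py
```

```text
6.3833 [477.01 106.7  254.75] travel 27.754398517509856 Fpush [-1.8 -3.5 -2.8] 0.25230045258831413 29.99957263469696
```

Call:
move_arm([
  [[0.014,-0.065,0],0,-1],
  [[0,0,0],0,-1],
  [[0,0,0],0,-1],
])

```text
t: 6.63
eef_pos: [477.5, 104.5, 254.7]
tcp_rot: [-3.141, -0.0, -2.927]
ft_force: [1.8, -6.2, -3.0]
opening: 0.248
grip_force: 30.0
```

```bash
python3 st.py
```

```text
6.7833 [477.49 104.5  254.76] travel 30.00671571586659 Fpush [-5.7 -7.  -6.5] 0.24818147946473196 29.999403655529022
```

Call:
move_arm([
  [[0.007,-0.033,0],0,-1],
  [[0,0,0],0,-1],
  [[0,0,0],0,-1],
])

```text
t: 7.03
eef_pos: [477.7, 103.7, 254.7]
tcp_rot: [-3.141, 0.0, -2.927]
ft_force: [2.6, -5.7, -4.0]
opening: 0.248
grip_force: 30.0
```

```bash
python3 st.py
```

```text
7.1833 [477.68 103.68 254.76] travel 30.84518681237114 Fpush [-5.9 -6.  -5.6] 0.24629432742184384 29.999487698078156
```

Call:
move_arm([
  [[0.007,-0.033,0],0,-1],
  [[0,0,0],0,-1],
  [[0,0,0],0,-1],
])

```text
t: 7.43
eef_pos: [477.8, 103.1, 254.8]
tcp_rot: [3.141, 0.0, -2.927]
ft_force: [1.8, 1.4, -2.4]
opening: 0.249
grip_force: 30.0
```

```bash
python3 st.py
```

```text
7.5833 [477.78 103.06 254.76] travel 31.472789569770327 Fpush [1.6 1.3 1.8] 0.2509968879723289 29.999392926692963
```

```bash
python3 -c "
from h import *
print(env.job_done(),env.state()['grip_force'])"
```

```text
the job is handed in; nothing more can be done
the job is handed in; nothing more can be done
```

The holder has the tin of small grommets, so I pushed the slide in until the small die's notch caught (about 0.030 m by force feel, 0.0315 m by camera estimate), and handed in with the fingers still gripping the knob at 30 N; the result of the judging was not shown.

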